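# Pop the water-fill hatch of the food warmer

### The arm

A 6-joint arm with a two-finger parallel gripper is mounted at the origin on the work surface. World frame = base frame: x ahead of the robot, y to its left, z up, the work surface at z = 0. Lengths are in m, angles in rad, forces in N, time in s.
With the tool pointing down it reaches from about 0.375 to 0.9 m from the base axis. Payload 3.1 kg.
Tool frame: the origin (TCP) lies midway between the tips of the shut fingers; the grasp point (between the pads) lies 19 mm behind it (pinch_z is the distance from the TCP to the grasp point, in m); y points along the fingers, z is the direction in which the jaws open and shut, and the axes are right-handed (so a half turn about y gives the same grasp; the last joint's range is limited). The gripper opens to 87 mm and grips with 3 to 60 N. Pads are 19 mm wide; open, the fingers measure 117 mm over their backs; the gripper's body (75 mm by 190 mm) begins 51 mm behind the grasp point.
Start: joints at [1.054, 0.527, 1.433, -0, 1.181, -0.178], TCP at [0.207, 0.59, 0.223] pointing down, gripper open.
Joint ranges: [-3.08, 3.08], [-0.75, 2.2], [0.22, 2.44], [-1.43, 4.57], [0, 2.65], [-2.85, 2.85]. Speed limits (rad/s): [2.79, 2.79, 3.14, 3.14, 3.14, 3.14].

### API

Orientations are given as a unit quaternion [x, y, z, w].
In Python, from rig import * gives the robot as it stands.
- The arm moves only by the tool drive_tool, never from a script. Its argument "plan" is a list of rows, each a list of 7 numbers: the shift along the tool's x, y, z in mm, then the turn, a rotation vector about the tool's x, y, z in degrees, then the finger opening in mm, from 0 to 87. A call has 1 to 10 rows; each row is the pose to reach, as a shift and turn from the pose commanded when the call began, along the tool's axes at that moment; what a row does not reach only later rows make up. A row lasts 1/10 s, in which the tool goes at most 50 mm and 8.59 degrees, less where a joint would pass 70% of its speed; a pose out of reach is approached as far as the arm can. A call with a gripper value outside its range is refused whole. The fingers move at their own pace and stop on an object; "newtons" is the grip in N (left out, the last holds). Time passes only in rows, so rows that repeat a pose let the fingers close. It gives the time, the measured TCP pose, the force and the opening at its end, in the units of the state.
- get_obs(): the state, without advancing time (a new reading comes with each control period).
- camera(name): name is "scene" or "side" or "wrist"; returns the picture (480x640x3 uint8, blue, green, red); there is no depth.
- get_calibration(name): a dict with "fx", "fy", "cx", "cy" (pixels), "D" ([k1, k2, p1, p2, k3] as OpenCV has them; the pictures are not rectified), "origin" and "rotation" of the camera in the world; the wrist camera has in their place "tool_from_camera" (4x4, takes a point from camera to tool coordinates, whose origin is the TCP and whose axes are the tool frame's). Camera axes: x right, y down, z forward; pixel columns grow to the right and rows downward; lengths in m; the calibration is good to about 2 mm. A picture is of the moment at which its call begins: read the wrist's pose just before it. get_calibration takes no time and is no camera call.
- hand_in(): hands the job in, once; it reports no verdict.
Trained networks look in the newest picture that a camera, given by its name, has taken for a name from the list of things; names that differ only in an ending like _2 or _b are one class to them, and where a whole thing is asked for, a point or a joint stands for the part that bears it (a point fixed in the world has none). Each returns a list of dicts, best first, with "conf" (0 to 1); they miss things now and then, are a little off and sometimes report something else, mostly with a low value. They report only what shows in the picture. A call takes as long as a camera call.
- spot_in(camera, target): "location" ([column, row] in pixels, amid what is visible of it).
- mark_of(camera, target): "location" ([column, row] in pixels: a listed point, or the origin of a listed thing).
The state is a dict: "time": time; "q": joint angles; "joint_velocities": joint speeds; "joint_torque": joint torques, N m; "position": TCP position; "tool_rot": TCP orientation; "ft_force": force on the tool from outside, world axes, zero at the start; "moment": the same for the moment, N m; "grip_width": finger opening in m.
Only numpy, scipy, OpenCV 4.12 (cv2) and the standard library are available. Lean on these libraries where they do the work, as an engineer would, in place of code of your own. Each camera call takes 0.05 s, during which the arm holds its last target. There are 200 camera calls.

### The job

Get the food warmer ready for topping up with water: push its little lock slide all the way over to unlock the large hatch, then press the large hatch in once at its free edge and take your hand away so that it pops up. Do not push it down again: see that it stays wide open and leave it so. Touch only, grasp nothing; the small hatch stays shut and the kitchen things on and around the warmer stay where they are.

Things in the scene. Friction and masses are not known exactly. Their poses are not given: they have to be found in the camera images.
- warmer: Food warmer, fixed to the bench: metal case 400 x 400 mm, flat deck 120 mm above the bench. Origin on the bench, x away from the front (front face x = -120 mm), y left seen from the front, z up. Flush in the deck: large hatch (x -50 to 50, y 10 to 100), small hatch (x -10 to 50, y -115 to -55). Behind them (x over 100) two lidded pans up to 165 mm high. Place and yaw vary.
- lock (a joint): Lock slide: black block 14 mm (x) by 24 mm (y), standing 15 mm above the deck just in front of the large hatch; slides along the warmer's +y, away from the small hatch. Value in m: 0 to 0.005 at the start (locked), 0.024 at its stop (unlocked). Needs about 1.5 N and stays where left. Below about 0.012 the large hatch cannot be pushed in.
- lock_top (a point): Middle of the top face of the lock slide, 135 mm above the bench; moves with it. Axes as the warmer's. At lock value 0 it is at warmer x = -82, y = 67 mm.
- fill_hatch (a joint): Large hatch: grey flap 100 x 90 mm hinged along its far edge, push-push latch under its free (front) edge. Value in rad: 0 shut (within 0.02), -0.089 pushed in to the stop (7 mm at the mark, about 3 N all the way, then hard; press slowly, by depth); short of 5 mm it stays latched. Let go after that, it springs up within 1 s to 1.15 (wide open) and stays; it follows a rising finger: draw away up and to the front. Pushed fully down again it latches.
- fill_hatch_press (a point): Press mark: dark dot 18 mm across on top of the large hatch, 26 mm from its free edge, midway along it; moves with the hatch. When shut it is at warmer x = -24, y = 55, z = 120 mm, with axes as the warmer's.
- fuse_hatch (a joint): Small hatch: a grey flap 60 by 60 mm with the same kind of latch, beside the large one, to the right seen from the front. Value in rad: 0 shut (within 0.03), positive open. To be left shut.
- shaker: White salt shaker, 38 mm across, 56 mm high, loose on the warmer's deck behind and to the left of the large hatch. Origin under its centre.
- ramekin: White ramekin, 60 mm across, 32 mm high, loose on the deck at the right front corner. Origin under its centre.
- tin: Food tin, 74 mm across, 75 mm high, on the bench in front of the warmer. Origin under its centre.
- bottle: White bottle with a green cap, 64 mm across, 170 mm high, on the bench right of the warmer. Origin under its centre.
- bowl: Wooden bowl, 150 mm across, 45 mm high, on the bench left of the warmer. Origin under its centre.
- spoon: Steel spoon lying on the bench in front of the warmer. Origin under its middle.

How it is judged:
On the way, in this order (a step that is already met when the one before it is completed fails the run):
1. the lock slide is pushed over while the large hatch is still shut (value of joint lock above 0.019 m and value of joint fill_hatch below 0.05 rad), for 0.1 s.
2. the large hatch is pushed in past its latch (value of joint fill_hatch below -0.05 rad), for 0.02 s.
3. the large hatch has popped wide open and nothing touches it (value of joint fill_hatch above 1 rad and contact force between each of the arm, the fingers and warmer below 0.2 N), for 0.5 s.
At the end, for the whole second after the job is handed in: The large hatch stands open at more than 1.0 rad and at rest, the lock slide is over (more than 0.019 m), the small hatch is shut (below 0.05 rad), and every loose thing is within 25 mm of where it began (value of joint fill_hatch above 1 rad and velocity of joint fill_hatch below 0.1 rad/s and value of joint lock above 0.019 m and value of joint fuse_hatch below 0.05 rad and distance of each of shaker, ramekin, tin, bottle, bowl, spoon from where it was at the start of the episode below 0.025 m); the robot touches nothing.
It fails at once if the small hatch springs open (value of joint fuse_hatch above 0.1 rad).
It fails at once if the hatch, once popped, is pushed back down (value of joint fill_hatch between 0.25 and 0.95 rad and velocity of joint fill_hatch below -0.3 rad/s).
It fails at once if a loose thing is lifted, carried, knocked or shoved by more than 25 mm (distance of any of shaker, ramekin, tin, bottle, bowl, spoon from where it was at the start of the episode above 0.025 m).
It also fails if it takes over 45 s, if anything falls off the work surface, if the arm or the gripper's body presses on something with over 40 N, if the wrist force passes 120 N, or if a joint passes its speed limit or range.

## Working session

There is one attempt and no reset: what is moved stays moved. The work goes in short steps, Python scripts to look and compute and a tool call to move; the robot and the scene stay as the last step left them, time stands still between calls to the robot, and variables do not carry over. Pictures are saved under pics/ and viewed, about 8 in all and at most 12, crops included, and the job is handed in when it is done.

Besides the shell and the picture viewer there is one more tool, called after "Emit:" as name(argument=value, ...), one argument or row to a line, values as JSON. drive_tool: Moves the arm, as the interface text tells. Its arguments: {"type":"object","properties":{"plan":{"type":"array","items":{"type":"array","items":{"type":"number"}}},"newtons":{"type":"number"}},"required":["plan"]}

```bash
mkdir -p pics
python3 - <<'E'
from rig import *
import cv2
o=get_obs(); print(o)
for c in ["scene","side"]:
    im=camera(c); cv2.imwrite(f"pics/{c}1.png",im)
    k=get_calibration(c); print(c,k)
    for t in ["lock_top","fill_hatch_press","warmer"]:
        print(t,mark_of(c,t)[:2])
E
```

```text
{'time': 0.0, 'q': array([ 1.05450208e+00,  5.28418693e-01,  1.43392820e+00,  8.44446887e-06,
        1.18139561e+00, -1.78475533e-01]), 'joint_velocities': array([ 0.00114194,  0.00086539,  0.00153332, -0.00036759,  0.00162228,
       -0.00035325]), 'joint_torque': array([ 1.00876063e-03, -4.40035522e+01, -1.76596963e+01,  6.35118247e-02,
        5.83328353e-02, -1.89331572e-04]), 'position': array([0.20672544, 0.58903217, 0.22159257]), 'tool_rot': array([ 0.69775688, -0.11913224,  0.11860952, -0.6963294 ]), 'ft_force': array([-0.81473228,  0.30060522, -0.51039574]), 'moment': array([-0.01489676, -0.00366537, -0.04409542]), 'grip_width': 0.08736127415514132}
scene {'fx': 479.58970848632924, 'fy': 479.58970848632924, 'cx': 326.6655246849812, 'cy': 242.06029275018864, 'D': array([0.0293253, 0.       , 0.       , 0.       , 0.       ]), 'origin': array([ 1.15206776, -0.10720936,  0.80570015]), 'rotation': array([ 0.73314891,  0.57753791, -0.21693579, -0.28614943])}
lock_top [{'location': [280.3, 213.4], 'conf': 0.58}, {'location': [285.8, 245.1], 'conf': 0.5}]
fill_hatch_press []
warmer [{'location': [267.4, 297.6], 'conf': 0.7}, {'location': [170.6, 256.6], 'conf': 0.22}]
side {'fx': 573.8159894527887, 'fy': 573.8159894527887, 'cx': 322.2867722267504, 'cy': 239.25063086693513, 'D': array([-0.15720359,  0.        ,  0.        ,  0.        ,  0.        ]), 'origin': array([ 0.49268365, -0.82499091,  0.7035408 ]), 'rotation': array([ 0.88245991, -0.0257209 ,  0.002123  , -0.46967908])}
lock_top [{'location': [295.5, 255.2], 'conf': 0.51}]
fill_hatch_press [{'location': [335.9, 263.4], 'conf': 0.66}]
warmer [{'location': [350.9, 334.2], 'conf': 0.66}]
```

View pics/scene1.png

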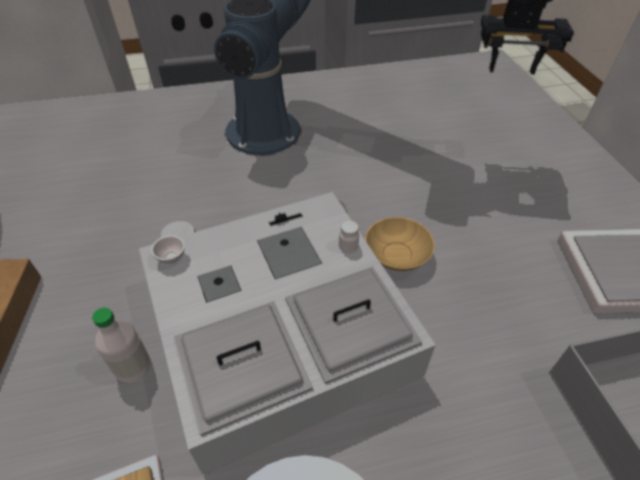

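View pics/side1.png

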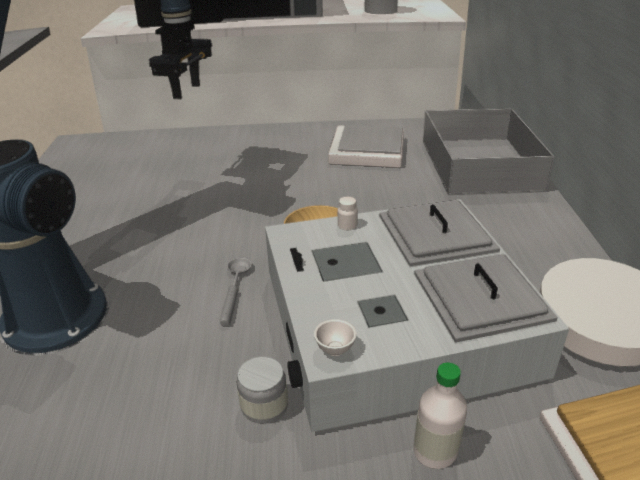

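Scene view: lock ≈ (283,218), press mark ≈ (285,243). Side view: lock ≈ (296,258), mark ≈ (332,262). I'll enlarge both to pick the hatch corners.

Run:
```python
import cv2,numpy as np
a=cv2.imread("pics/scene1.png")[195:315,190:390]; b=cv2.imread("pics/side1.png")[230:350,260:460]
f=lambda i:cv2.resize(i,None,fx=4,fy=4,interpolation=cv2.INTER_CUBIC)
for n,i in(("ca",a),("cb",b)): cv2.imwrite(f"pics/{n}.png",f(i))
```

```text
(no output)
```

View pics/ca.png

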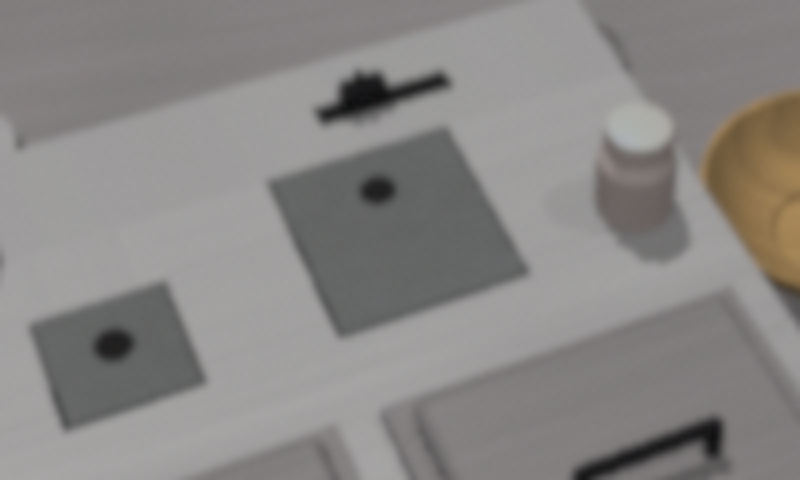

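View pics/cb.png

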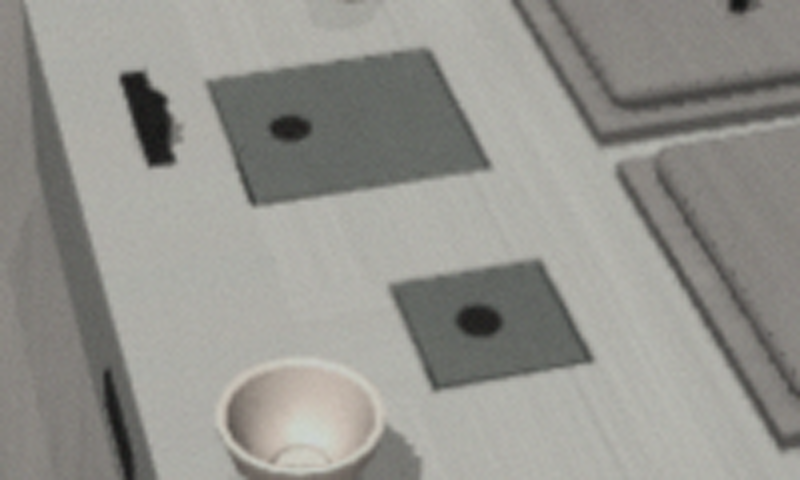

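Crops show the hatch corners clearly (e.g. large hatch corners in scene crop at (270,181),(446,127),(527,271),(342,337)). The lock knob stands near the right end of its slot. Next: fit the warmer pose.

```bash
cat > h.py <<'E'
import numpy as np,cv2
from scipy.spatial.transform import Rotation as R
from scipy.optimize import least_squares
from rig import *
def proj(c,P):
    k=get_calibration(c); Rc=R.from_quat(k["rotation"]).as_matrix()
    p=(np.atleast_2d(P)-k["origin"])@Rc
    K=np.array([[k["fx"],0,k["cx"]],[0,k["fy"],k["cy"]],[0,0,1]])
    return cv2.projectPoints(p,np.zeros(3),np.zeros(3),K,np.array(k["D"]))[0][:,0]
def w2w(X,P): # warmer mm -> world m
    P=np.atleast_2d(P)/1000; c,s=np.cos(X[2]),np.sin(X[2])
    return np.c_[X[0]+c*P[:,0]-s*P[:,1],X[1]+s*P[:,0]+c*P[:,1],P[:,2]+(X[3] if len(X)>3 else 0)]
E
python3 - <<'E'
from h import *
W=np.array([[-50,10,120],[-50,100,120],[50,100,120],[50,10,120],[-24,55,120],[-10,-115,120],[-10,-55,120],[50,-55,120],[50,-115,120]])
A=np.array([(270,181),(446,127),(527,271),(342,337),(377,190),(31,325),(165,283),(205,381),(66,430)])/4-.375+[190,195]
B=np.array([(255,206),(207,81),(430,48),(490,167),(290,128),(436,390),(391,286),(542,260),(593,360)])/4-.375+[260,230]
for S in (("scene",A),),(("side",B),),(("scene",A),("side",B)):
    f=lambda X:np.concatenate([(proj(c,w2w(X,W))-m).ravel() for c,m in S])
    r=least_squares(f,[0.55,0,0.1],loss="soft_l1"); print(r.x,np.abs(r.fun).max(),np.sqrt(np.mean(f(r.x)**2)))
X=r.x; np.save("X.npy",X); print("yaw",np.degrees(X[2]))
for c,o in("scene",[190,195]),("side",[260,230]):
    for v in(0,5,10,24): print(c,v,(proj(c,w2w(X,[[-82,67+v,135],[-82,67+v,120]]))-o+.375)*4)
pts=dict(lock0=[-82,67,135],press=[-24,55,120],o=[0,0,0])
for n,p in pts.items(): print(n,w2w(X,p))
o=get_obs(); print(R.from_quat(o["tool_rot"]).as_matrix().round(3))
print(get_calibration("wrist")["tool_from_camera"])
for t in["shaker","bowl","tin","ramekin"]: print(t,spot_in("side",t)[:1])
E
```

```text
[ 0.56897954 -0.08098903  0.18246893] 0.9390679543188298 0.4944899746260084
[ 0.56942596 -0.08179038  0.1802539 ] 0.8389406713469043 0.5484629797575291
[ 0.56929035 -0.08126543  0.1811022 ] 0.9532741134408411 0.5421740879544396
yaw 10.376391733827951
scene 0 [[356.45664367  85.09628268]
 [358.31384215 106.40715174]]
scene 5 [[365.9560177   82.26050245]
 [367.700231   103.57250456]]
scene 10 [[375.42642633  79.43311726]
 [377.05832002 100.74618973]]
scene 24 [[401.7909678   71.56067346]
 [403.11185713  92.87641648]]
side 0 [[151.54730527 106.50991631]
 [153.11744126 134.90049244]]
side 5 [[149.30484168  99.90290463]
 [150.88672926 128.23537659]]
side 10 [[147.08108411  93.34997236]
 [148.67441965 121.62411296]]
side 24 [[140.95226693  75.28433972]
 [142.57609602 103.39405018]]
lock0 [[ 0.47656377 -0.0301305   0.135     ]]
press [[ 0.53577659 -0.03148764  0.12      ]]
o [[ 0.56929035 -0.08126543  0.        ]]
[[ 0.943 -0.     0.331]
 [-0.331 -0.     0.943]
 [-0.    -1.    -0.   ]]
[[ 4.97365652e-04  9.54308003e-01  2.98824343e-01 -8.27990252e-02]
 [ 4.21785651e-04 -2.98824553e-01  9.54307974e-01 -1.62586677e-01]
 [ 9.99999787e-01 -3.48600187e-04 -5.51138491e-04  1.86872852e-05]
 [ 0.00000000e+00  0.00000000e+00  0.00000000e+00  1.00000000e+00]]
shaker []
bowl [{'location': [311.1, 215.2], 'conf': 0.85}]
tin [{'location': [262.6, 390.7], 'conf': 0.81}]
ramekin [{'location': [335.8, 334.9], 'conf': 0.62}]
```

```bash
cat >> h.py <<'E'
X=np.load("X.npy")
def delta(p): # warmer mm TCP target, tool x along warmer x, tool y down
    o=get_obs(); T=R.from_quat(o["tool_rot"])
    c,s=np.cos(X[2]),np.sin(X[2])
    G=R.from_matrix(np.array([[c,0,-s],[s,0,c],[0,-1,0]]))
    t=w2w(X,p)[0]
    if np.linalg.det(G.as_matrix())<0: print("bad")
    print("delta mm",(T.inv().apply(t-o["position"])*1000).round(1),"rotdeg",np.degrees((T.inv()*G).as_rotvec()).round(2),"world",t.round(3))
def here():
    o=get_obs(); d=o["position"]-[X[0],X[1],0]; c,s=np.cos(X[2]),np.sin(X[2])
    print("t",o["time"],"TCP warmer mm",np.array([c*d[0]+s*d[1],-s*d[0]+c*d[1],d[2]])*1000,"F",o["ft_force"],o["grip_width"])
E
python3 - <<'E'
from h import *
T=R.from_quat(get_obs()["tool_rot"]).as_matrix();print(np.linalg.det(T))
c,s=np.cos(X[2]),np.sin(X[2]);print(np.linalg.det(np.array([[c,0,-s],[s,0,c],[0,-1,0]])))
here();delta([-82,26,205])
E
```

```text
1.0000000000000007
1.0
t 0.6 TCP warmer mm [-235.422983    725.20249953  222.57793077] F [ 0.1445506   0.55447329 -0.30823033] 0.0869380809481588
delta mm [ 480.    17.6 -531.1] rotdeg [ -0.   -29.73   0.  ] world [ 0.484 -0.07   0.205]
```

Emit:
drive_tool(
  plan=[
    [480,0,-531,0,-29.7,0,0],
    [480,0,-531,0,-29.7,0,0],
    [480,0,-531,0,-29.7,0,0],
    [480,0,-531,0,-29.7,0,0],
    [480,0,-531,0,-29.7,0,0],
    [480,0,-531,0,-29.7,0,0],
    [480,0,-531,0,-29.7,0,0],
    [480,0,-531,0,-29.7,0,0],
    [480,0,-531,0,-29.7,0,0],
    [480,0,-531,0,-29.7,0,0],
  ],
  newtons=20,
)

```text
time: 1.6
position: [0.3996, 0.1307, 0.223]
tool_rot: [-0.704, -0.064, 0.063, 0.704]
ft_force: [1.6, 0.7, 0.3]
grip_width: 0.0146
```

```bash
python3 -c "
from h import *
here();delta([-82,26,205])"
```

```text
t 1.6 TCP warmer mm [-128.69850961  239.09788455  222.98640594] F [1.63968346 0.69700757 0.25042385] 0.01459593875142962
delta mm [  46.8   18.1 -213.1] rotdeg [ 0.   -0.03  0.08] world [ 0.484 -0.07   0.205]
```

Emit:
drive_tool(
  plan=[
    [46,0,-212,0,0,0,0],
    [46,0,-212,0,0,0,0],
    [46,0,-212,0,0,0,0],
    [46,0,-212,0,0,0,0],
    [46,0,-212,0,0,0,0],
    [46,0,-212,0,0,0,0],
    [46,0,-212,0,0,0,0],
  ],
)

```text
time: 2.3
position: [0.4812, -0.0668, 0.2223]
tool_rot: [-0.704, -0.063, 0.064, 0.705]
ft_force: [-0.8, 0.9, 0.2]
grip_width: 0.0004
```

Run:
```python
from h import *
here();delta([-82,26,126])
im=camera("wrist"); o=get_obs()
k=get_calibration("wrist"); M=k["tool_from_camera"]; Tq=R.from_quat(o["tool_rot"])
K=np.array([[k["fx"],0,k["cx"]],[0,k["fy"],k["cy"]],[0,0,1]])
P=w2w(X,[[-82,67,135],[-24,55,120],[-50,10,120],[-50,100,120],[-82,91,135],[-10,-55,120]])
t=Tq.inv().apply(P-o["position"]); cpt=(t-M[:3,3])@M[:3,:3]
uv=cv2.projectPoints(cpt,np.zeros(3),np.zeros(3),K,np.array(k["D"]))[0][:,0]
print(uv.round(1))
for u in uv: cv2.drawMarker(im,tuple(int(round(v)) for v in u),(0,0,255),0,10,1)
cv2.imwrite("pics/w1.png",im)
print(mark_of("wrist","lock_top")[:2],mark_of("wrist","fill_hatch_press")[:2])
```

```text
t 2.3 TCP warmer mm [-84.01465474  30.11612866 222.27190589] F [-0.75435324  0.93498799  0.19852551] 0.00037419460491667383
delta mm [ 2.2 96.3 -4.3] rotdeg [-0.1  -0.06 -0.09] world [ 0.484 -0.07   0.126]
[[365.9 241.9]
 [346.8 300.5]
 [293.4 272.6]
 [401.4 272.4]
 [397.2 241.8]
 [220.  314.7]]
[{'location': [368.2, 244.6], 'conf': 0.62}, {'location': [347.7, 306.1], 'conf': 0.41}] [{'location': [348.7, 302.9], 'conf': 0.59}]
```

View pics/w1.png

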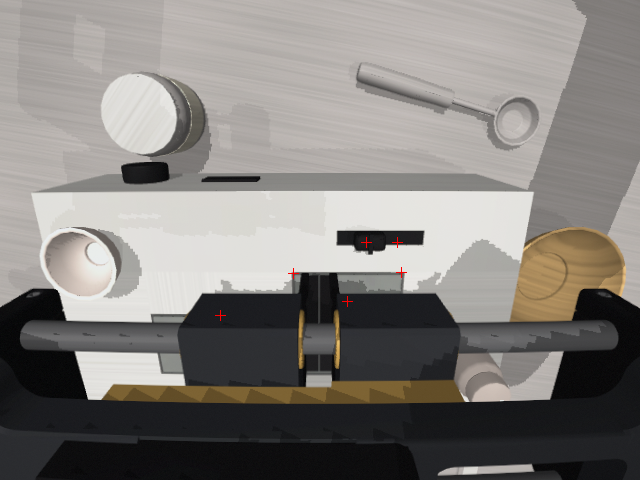

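The predicted points land on the lock, hatch corners and mark in the wrist view. The knob at about (369,243) puts the lock value at about 3 mm. Lowering beside it.

Emit:
drive_tool(
  plan=[
    [2,40,-4,0,0,0,0],
    [2,70,-4,0,0,0,0],
    [2,85,-4,0,0,0,0],
    [2,97,-4,0,0,0,0],
    [2,97,-4,0,0,0,0],
    [2,97,-4,0,0,0,0],
  ],
)

```text
time: 3.05
position: [0.4848, -0.0702, 0.1258]
tool_rot: [-0.704, -0.064, 0.064, 0.704]
ft_force: [0.1, -0.3, 0.8]
grip_width: 0.0007
```

```bash
python3 -c "
from h import *
here();delta([-82,67,126])"
```

```text
t 3.05 TCP warmer mm [-81.15806543  26.08455188 125.82851705] F [ 0.10591041 -0.31025234  0.75725442] 0.0006634238153242947
delta mm [-0.8 -0.2 40.9] rotdeg [-0.01  0.07 -0.01] world [ 0.477 -0.03   0.126]
```

Emit:
drive_tool(
  plan=[
    [-1,0,6,0,0,0,0],
    [-1,0,12,0,0,0,0],
    [-1,0,17,0,0,0,0],
    [-1,0,21,0,0,0,0],
    [-1,0,25,0,0,0,0],
    [-1,0,28,0,0,0,0],
    [-1,0,31,0,0,0,0],
    [-1,0,33,0,0,0,0],
    [-1,0,35,0,0,0,0],
    [-1,0,35,0,0,0,0],
  ],
)

```text
time: 4.05
position: [0.4777, -0.0368, 0.1255]
tool_rot: [-0.704, -0.064, 0.064, 0.704]
ft_force: [0.5, -0.4, 0.6]
grip_width: 0.0004
```

Run:
```python
from h import *
here()
im=camera("wrist"); cv2.imwrite("pics/w2.png",im)
```

```text
t 4.05 TCP warmer mm [-82.0396096   60.24691859 125.53536252] F [ 0.51096283 -0.44624009  0.58353048] 0.0003911216101129811
```

View pics/w2.png

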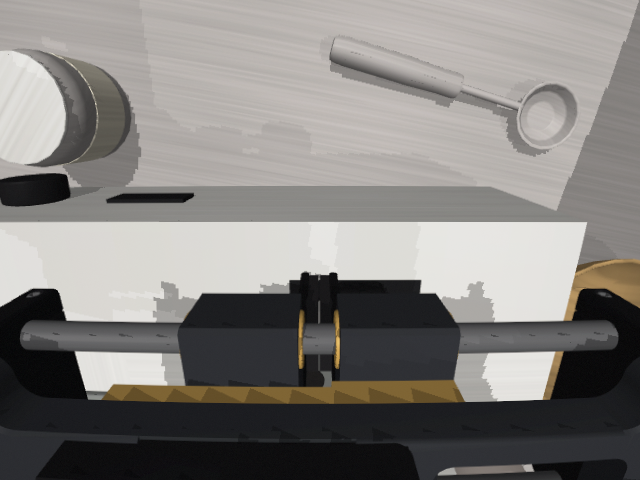

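The fingers sit at the slot (290–421, row ~287) and look about 18 mm thick, thinner than assumed, so the slide is not at its stop yet. Pushing on while watching the force.

Emit:
drive_tool(
  plan=[
    [0,0,2,0,0,0,0],
    [0,0,4,0,0,0,0],
    [0,0,5,0,0,0,0],
    [0,0,6,0,0,0,0],
    [0,0,7,0,0,0,0],
    [0,0,7,0,0,0,0],
  ],
)

```text
time: 4.7
position: [0.4764, -0.0299, 0.1255]
tool_rot: [-0.704, -0.064, 0.064, 0.704]
ft_force: [0.6, -0.0, -0.3]
grip_width: 0.0007
```

Run:
```python
from h import *
here()
im=camera("side"); cv2.imwrite("pics/s2.png",cv2.resize(im[180:330,230:430],None,fx=4,fy=4,interpolation=cv2.INTER_CUBIC))
print(mark_of("side","lock_top")[:2], [proj("side",w2w(X,[-82,67+v,135])).round(1) for v in (0,12,24)])
```

```text
t 4.7 TCP warmer mm [-82.157972    67.24245322 125.50675037] F [ 0.62560598 -0.00369108 -0.3362541 ] 0.0007297267455594986
[] [array([[297.5, 256.3]]), array([[296.2, 252.3]]), array([[294.9, 248.4]])]
```

View pics/s2.png

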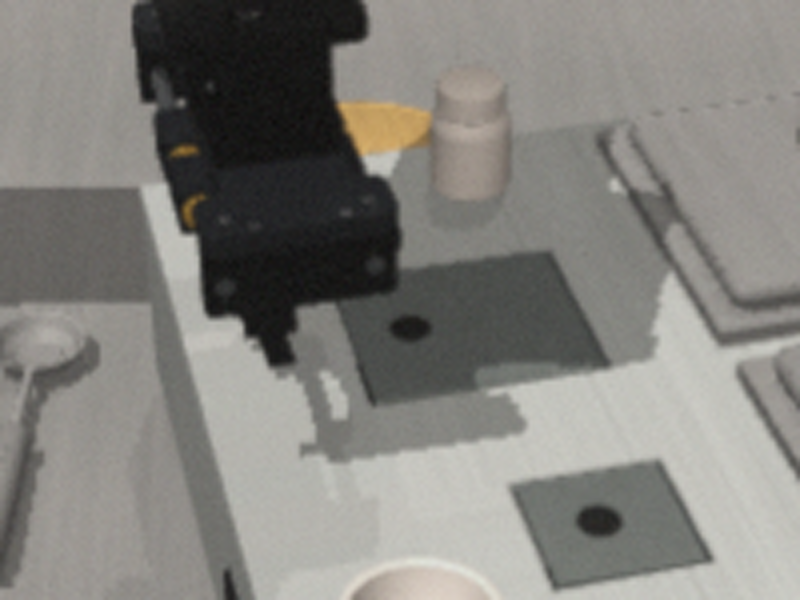

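Emit:
drive_tool(
  plan=[
    [0,0,1,0,0,0,0],
    [0,0,2,0,0,0,0],
    [0,0,2.5,0,0,0,0],
  ],
)

```text
time: 5.1
position: [0.4759, -0.0278, 0.1255]
tool_rot: [0.704, 0.064, -0.064, -0.704]
ft_force: [0.2, -2.9, -0.5]
grip_width: 0.0006
```

Emit:
drive_tool(
  plan=[
    [0,0,0.5,0,0,0,0],
    [0,0,1,0,0,0,0],
  ],
)

```text
time: 5.3
position: [0.476, -0.0277, 0.1256]
tool_rot: [0.705, 0.064, -0.064, -0.703]
ft_force: [-0.1, -6.3, -1.3]
grip_width: 0.0004
```

Emit:
drive_tool(
  plan=[
    [0,0,0.5,0,0,0,0],
    [0,0,1,0,0,0,0],
  ],
)

```text
time: 5.5
position: [0.476, -0.0276, 0.1256]
tool_rot: [0.706, 0.065, -0.064, -0.703]
ft_force: [-0.9, -10.6, -1.6]
grip_width: 0.0005
```

The tool stalls with the force rising, so the slide is at its stop. Back off and rise.

Emit:
drive_tool(
  plan=[
    [0,0,-8,0,0,0,0],
    [0,0,-14,0,0,0,0],
    [0,-20,-14,0,0,0,0],
    [0,-40,-14,0,0,0,0],
    [0,-60,-14,0,0,0,0],
    [0,-60,-14,0,0,0,0],
    [0,-60,-14,0,0,0,0],
  ],
)

```text
time: 6.2
position: [0.4781, -0.0394, 0.1856]
tool_rot: [-0.704, -0.064, 0.063, 0.704]
ft_force: [-0.6, 0.1, 0.1]
grip_width: 0.0004
```

Run:
```python
from h import *
here();delta([-29,55,145])
im=camera("wrist"); cv2.imwrite("pics/w3.png",im)
o=get_obs()
k=get_calibration("wrist"); M=k["tool_from_camera"]; Tq=R.from_quat(o["tool_rot"])
K=np.array([[k["fx"],0,k["cx"]],[0,k["fy"],k["cy"]],[0,0,1]])
P=w2w(X,[[-82,67,135],[-82,91,135]])
t=Tq.inv().apply(P-o["position"]); cpt=(t-M[:3,3])@M[:3,:3]
print(cv2.projectPoints(cpt,np.zeros(3),np.zeros(3),K,np.array(k["D"]))[0][:,0], mark_of("wrist","lock_top")[:2])
```

```text
t 6.2 TCP warmer mm [-82.17204431  57.63018686 185.55449106] F [-0.55725998  0.12650403  0.08766307] 0.00041865473439579306
delta mm [53.2 40.6 -2.6] rotdeg [-0.01 -0.05  0.03] world [ 0.531 -0.032  0.145]
[[332.40765608 257.92638576]
 [368.82531735 257.84624821]] [{'location': [368.8, 260.5], 'conf': 0.63}]
```

View pics/w3.png

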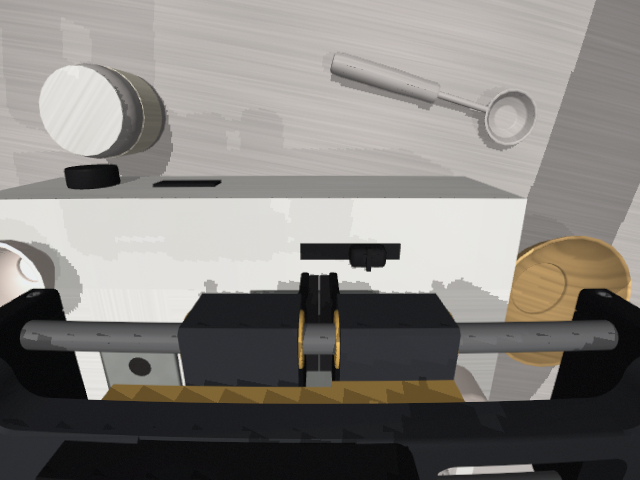

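The lock is at 24 mm: its top is seen at (369,260), where it is predicted. Move above the hatch, and check the shaker's clearance.

Emit:
drive_tool(
  plan=[
    [25,0,-2.6,0,0,0,0],
    [50,15,-2.6,0,0,0,0],
    [50,35,-2.6,0,0,0,0],
    [50,45,-2.6,0,0,0,0],
    [50,50,-2.6,0,0,0,0],
    [50,50,-2.6,0,0,0,0],
  ],
)

```text
time: 6.9
position: [0.5265, -0.0328, 0.1345]
tool_rot: [-0.704, -0.063, 0.065, 0.705]
ft_force: [0.0, -0.1, 0.7]
grip_width: 0.0003
```

Run:
```python
from h import *
here();delta([-32,55,124])
m=np.array([637/4+190-.4,212/4+195-.4]); n=np.array([470/4+230,180/4+180.])
for c,p in(("scene",m),("side",n)):
    print(c,least_squares(lambda v:(proj(c,w2w(X,[v[0],v[1],124]))-p).ravel(),[30,120]).x)
```

```text
t 6.9 TCP warmer mm [-33.33793368  55.37704068 134.51254054] F [ 0.03343602 -0.12173714  0.73459657] 0.0002938704242501061
delta mm [ 1.4 10.5 -0.4] rotdeg [-0.08 -0.04 -0.16] world [ 0.528 -0.033  0.124]
scene [ 40.19669481 162.31503218]
side [ 30.52684281 157.01688848]
```

Shaker at about (35,160): clear of the gripper body. Lower slowly.

Emit:
drive_tool(
  plan=[
    [1,6,0,0,0,0,0],
    [1,10,0,0,0,0,0],
    [1,12,0,0,0,0,0],
    [1,14,0,0,0,0,0],
    [1,15,0,0,0,0,0],
    [1,16,0,0,0,0,0],
    [1,16,0,0,0,0,0],
  ],
)

```text
time: 7.6
position: [0.5288, -0.033, 0.1199]
tool_rot: [0.704, 0.064, -0.064, -0.704]
ft_force: [-1.1, 0.3, 3.5]
grip_width: 0.0002
```

Emit:
drive_tool(
  plan=[
    [0,1,0,0,0,0,0],
    [0,2,0,0,0,0,0],
    [0,2,0,0,0,0,0],
  ],
)

```text
time: 7.9
position: [0.5287, -0.0329, 0.1175]
tool_rot: [0.704, 0.064, -0.064, -0.704]
ft_force: [-1.3, -0.1, 3.1]
grip_width: 0.0007
```

Emit:
drive_tool(
  plan=[
    [0,1,0,0,0,0,0],
    [0,2,0,0,0,0,0],
    [0,3,0,0,0,0,0],
    [0,3,0,0,0,0,0],
  ],
)

```text
time: 8.3
position: [0.5288, -0.0329, 0.1144]
tool_rot: [-0.704, -0.064, 0.064, 0.704]
ft_force: [-0.7, -0.7, 1.9]
grip_width: 0.0006
```

Emit:
drive_tool(
  plan=[
    [0,0.5,0,0,0,0,0],
    [0,1,0,0,0,0,0],
    [0,1,0,0,0,0,0],
  ],
)

```text
time: 8.6
position: [0.5289, -0.0329, 0.114]
tool_rot: [0.704, 0.064, -0.064, -0.704]
ft_force: [-0.8, 0.6, 6.5]
grip_width: 0.0004
```

Emit:
drive_tool(
  plan=[
    [0,0.5,0,0,0,0,0],
    [0,1,0,0,0,0,0],
    [0,1,0,0,0,0,0],
  ],
)

```text
time: 8.9
position: [0.5289, -0.0329, 0.1138]
tool_rot: [0.704, 0.064, -0.064, -0.704]
ft_force: [-2.7, 0.0, 11.2]
grip_width: 0.0009
```

Hard stop reached. Draw away up and to the front.

Emit:
drive_tool(
  plan=[
    [-14,-12,0,0,0,0,0],
    [-40,-34,0,0,0,0,0],
    [-70,-60,0,0,0,0,0],
    [-90,-85,0,0,0,0,0],
    [-90,-100,0,0,0,0,0],
    [-90,-100,0,0,0,0,0],
    [-90,-100,0,0,0,0,0],
    [-90,-100,0,0,0,0,0],
    [-90,-100,0,0,0,0,0],
    [-90,-100,0,0,0,0,0],
  ],
)

```text
time: 9.9
position: [0.4401, -0.0489, 0.2117]
tool_rot: [-0.704, -0.063, 0.064, 0.705]
ft_force: [-1.0, -1.1, 0.3]
grip_width: 0.0003
```

Emit:
drive_tool(
  plan=[
    [0,0,0,0,0,0,0],
    [0,0,0,0,0,0,0],
    [0,0,0,0,0,0,0],
    [0,0,0,0,0,0,0],
    [0,0,0,0,0,0,0],
    [0,0,0,0,0,0,0],
    [0,0,0,0,0,0,0],
  ],
)

```text
time: 10.6
position: [0.4402, -0.0491, 0.2126]
tool_rot: [0.704, 0.064, -0.064, -0.704]
ft_force: [0.4, 0.2, 0.1]
grip_width: 0.0002
```

Run:
```python
from h import *
here(); cv2.imwrite("pics/s3.png",camera("side"))
t=1.15; print(mark_of("side","fill_hatch_press")[:2],proj("side",w2w(X,[50-74*np.cos(t),55,120+74*np.sin(t)])))
```

```text
t 10.6 TCP warmer mm [-121.15354668   54.93492109  212.61508572] F [0.36809184 0.2385683  0.10162209] 0.00019851814844468104
[{'location': [360.3, 225.1], 'conf': 0.78}] [[357.4686845  225.61576567]]
```

View pics/s3.png

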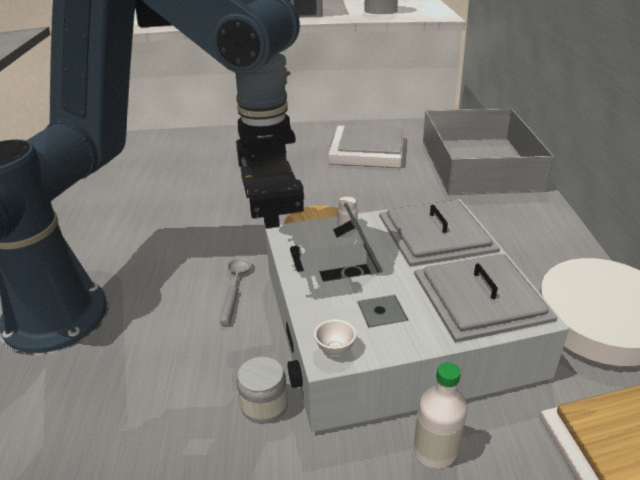

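The side view shows the large hatch wide open, with its mark at (360,225) against (357,226) predicted for 1.15 rad. The small hatch is shut and the loose things are in place. Let it settle a little longer, then hand in.

Emit:
drive_tool(
  plan=[
    [0,0,0,0,0,0,0],
    [0,0,0,0,0,0,0],
    [0,0,0,0,0,0,0],
    [0,0,0,0,0,0,0],
    [0,0,0,0,0,0,0],
  ],
)

```text
time: 11.2
position: [0.4402, -0.049, 0.2126]
tool_rot: [0.704, 0.064, -0.064, -0.704]
ft_force: [0.7, 0.5, 0.4]
grip_width: 0.0006
```

```bash
python3 -c "
from h import *
camera('side');print(mark_of('side','fill_hatch_press')[:1]);here();print(hand_in())"
```

```text
[{'location': [362.0, 227.8], 'conf': 0.94}]
t 11.3 TCP warmer mm [-121.14123617   54.92939414  212.57282331] F [ 0.38370028 -0.28876392  0.94826032] 0.0007081565371591728
the job is handed in; nothing more can be done
None
```

The large hatch is unlocked and wide open, and I handed the job in at about 11.3 s; no verdict is reported at hand-in. I worked with the fingers shut and grasped nothing.

- **Lock:** I pushed the slide to its stop, where the tool stalled and the force rose to about 10 N. The wrist camera then put it at about 24 mm.
- **Hatch:** I pressed it in once near its free edge to the hard stop, about 6 mm down with the force rising to about 11 N. I then drew away up and to the front.
- **Last checks:** In the side camera the press mark was at (360,225), then (362,228) half a second later. The prediction for 1.15 rad was (357,226). That few-pixel difference is about what the point finder is off by, so I read the hatch as wide open and at rest.
- **Surroundings:** By eye in the side picture the small hatch was shut and the loose things stood where they began; I did not measure their positions. Wrist force stayed at noise level (under 1 N), with the hand clear of the hatch.

No check failed.

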